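Turn a foot block over into the drilling jig and lock it

ROBOT

A 7-joint arm with a two-finger parallel gripper is mounted at the origin on the work surface. World frame = base frame: x ahead of the robot, y to its left, z up, the work surface at z = 0. Lengths are in m, angles in rad, forces in N, time in s.
With the tool pointing down it reaches from about 0.4 to 0.875 m from the base axis. Payload 6.5 kg.
Tool frame: the origin (TCP) lies between the finger pads; the fingertips stand 14 mm ahead of it and the grasp point (between the pads) lies 5 mm behind it (arm.tip_reach is the distance from the TCP to the fingertips, in m); z points along the fingers, y is the direction in which the jaws open and shut (so a half turn about z gives the same grasp; the last joint's range is limited). The gripper opens to 85 mm and grips with 20 to 120 N. Pads are 22 mm wide; open, the fingers measure 114 mm over their backs; the gripper's body (76 mm by 85 mm) begins 54 mm behind the grasp point. The pads swing forward as they close: fully open they stand 13 mm farther back than shut.
Start: joints at [-1.265, 0.536, -0.004, 1.538, 0.003, 1.067, -0.071], TCP at [0.236, 0.606, 0.245] pointing down, gripper open.
Joint ranges: [-2.7, 2.7], [-0.37, 2.16], [-1.27, 1.26], [0.24, 2.4], [-1.31, 4.45], [0.19, 1.91], [-2.76, 2.76]. Speed limits (rad/s): [2.39, 2.39, 3.14, 3.14, 3.14, 3.14, 3.14].

INTERFACE

Orientations are given as a rotation vector (axis times angle).
In Python, from bench import arm gives the robot as it stands. Calls block until the motion is done:
- arm.move_ptp(position, orientation): joint-space move of the TCP to a pose.
- arm.line_to(position, ori=None, speed=0.15, contact_N=None): straight line of the TCP; ori=None keeps the orientation; speed is the mean speed in m/s. With contact_N (N) it stops when the force on the tool has changed by that much, and returns True; else False.
- arm.move_j(angles): joint-space move.
- arm.grip(opening): finger opening in m; the grip force is fixed at half the most; returns when the fingers have stopped.
- arm.sleep(seconds).
- arm.inverse_kinematics(position, orientation): joint angles nearest the present ones, or None.
- arm.capture(name): name is "scene" or "top"; returns the picture (480x640x3 uint8, blue, green, red); there is no depth.
- arm.camera_info(name): a dict with "intrinsics" (3x3 intrinsics, pixels), "world_from_camera" (4x4, takes a point from camera to world coordinates). Camera axes: x right, y down, z forward; pixel columns grow to the right and rows downward; lengths in m; the calibration is good to about 2 mm. A picture is of the moment at which its call begins. camera_info takes no time and is no camera call.
A pose or a line that the arm cannot do raises arm.PlanningError and nothing moves.
- arm.close_job(): hands the job in, once; it reports no verdict.
Trained networks look in the newest picture that a camera, given by its name, has taken for a name from the list of things; names that differ only in an ending like _2 or _b are one class to them, and where a whole thing is asked for, a point or a joint stands for the part that bears it (a point fixed in the world has none). Each returns a list of dicts, best first, with "score" (0 to 1); they miss things now and then, are a little off and sometimes report something else, mostly with a low value. They report only what shows in the picture. A call takes as long as a camera call. They do not tell look-alikes from the thing itself.
- arm.cut_out(target, camera): "mask" (480x640 bool, what is visible of it) and "at" ([column, row] as shares, 0 to 1, of the picture: columns of its width, rows of its height, amid what is visible of it).
- arm.pinpoint(target, camera): "at" ([column, row] as shares, 0 to 1, of the picture: columns of its width, rows of its height: a listed point, or the origin of a listed thing).
Readings, each from a call of its own:
- arm.get_clock(): time.
- arm.get_q(): joint angles.
- arm.get_qd(): joint speeds.
- arm.get_joint_efforts(): joint torques, N m.
- arm.get_position(): TCP position.
- arm.get_ee_rot(): TCP orientation.
- arm.get_wrist_force(): force on the tool from outside, world axes, zero at the start.
- arm.get_wrist_torque(): the same for the moment, N m.
- arm.get_opening(): finger opening in m.
Only numpy, scipy, OpenCV 4.12 (cv2) and the standard library are available. Lean on these libraries where they do the work, as an engineer would, in place of code of your own. Each camera call takes 0.05 s, during which the arm holds its last target.

TASK

The orange foot block has to be drilled in its bare wood face. Swing the red-handled clamp on the plywood jig open, put the block down in the jig's nest turned over, bare grooved face up and flat on the nest floor, let go of it, then swing the clamp shut so that its pad holds the block down. Leave everything else on the bench where it is.

Things in the scene. Friction and masses are not known exactly. Their poses are not given: they have to be found in the camera images.
- block: Loose foot block 110 (x) x 56 (y) x 44 mm (z), 0.13 to 0.27 kg, origin at its centre. +z face and most of the sides orange; -z face (dark groove, two dark marks, all flat) and a 10 mm band beside it bare pale wood. Starts lying orange +z face up, must finish -z face up; either end may go to either end of the nest. It can stand on a 56 x 44 mm end.
- jig: Drilling jig fixed to the bench: plywood base, 12 mm thick, jig x from -75 to +155, y from -70 to +70 mm. Origin on the bench surface under the nest's centre; x runs along the nest towards the clamp, z up. Its place and yaw differ in every start, but x always points roughly to the robot's left (within 0.4 rad).
- nest (a point): Centre of the nest's floor, 12 mm above the bench, axes as the jig's. The nest is 116 (x) x 62 mm (y), bounded by dark wooden stops 15 mm high above the floor, 12 mm thick: a wall across each end, and at each corner a side stop from |x| = 41 to 59 mm only, so the sides are open for fingers over |x| < 41.
- clamp (a joint): Clamp angle, rad, about jig y: 0 = shut on the empty nest (as it starts), about 0.05 = shut on a block, 1.45 = fully open. One rigid steel lever with pad arm and red handle. An over-centre spring (about 0.5 N m, some damping) drives it to the nearer end: past about 0.73 it goes on by itself within 1 s and stays; shut, the pad presses with about 8 N.
- clamp_hinge (a point): The clamp's axis, 90 mm along jig x from the nest's centre and 75 mm above the bench, between two 6 mm thick cheeks that reach 88 mm high (jig x from 76 to 120, |y| up to 19 mm).
- clamp_tip (a point): Far end of the red round handle (18 mm thick, 150 mm from the hinge). Shut, the handle leans 0.65 rad from vertical towards the nest, its tip about 194 mm above the bench; open, it leans 0.80 rad the other way, its tip about 179 mm above the bench. Swinging open carries the tip in the jig's +x direction; a push of about 4 N near the tip moves it.
- clamp_pad (a point): Underside of the 18 mm wide black pad, 60 mm from the hinge and 22 mm below the arm's centre line. Shut, it lies over the nest at jig x = 30 mm; open, the arm points nearly straight up, with the pad about 5 mm clear of the end of a block centred in the nest.
- done_block: Bystander: a grey-painted block of the same size and shape as the orange one; not to be used. Origin at its centre.
- hammer: Bystander: hammer 280 mm long lying on the bench.
- screwdriver: Bystander: screwdriver 190 mm long, lying between the block and the jig.
- tape: Bystander: grey tape measure, 68 x 40 x 62 mm high.
- glue: Bystander: white bottle with a red cap, 150 mm high, 56 mm across.
- brush: Bystander: brush 200 mm long.
- tin: Bystander: bare metal tin, 74 mm across, 90 mm high.
Things that resemble listed ones, but are neither listed nor needed, are in the scene too. Of the things like the block, leave any that is pink; of the rest the smaller one is meant.

How it is judged:
On the way, in this order (a step that is already met when the one before it is completed fails the run):
1. the clamp is swung fully open (value of joint clamp above 1.3 rad), for 0.2 s.
2. the block lies in the nest, bare face up and released, with the clamp still open (angle between block's own z axis and vertical above 3.05 rad and horizontal distance between block and nest below 0.006 m and z of block in the frame of nest below 0.026 m and angle between the x axis of block and the x axis of jig, either way round below 0.08 rad and linear speed of block below 0.02 m/s and contact force between the fingers and block below 0.1 N and value of joint clamp above 1.2 rad), for 0.2 s.
3. the clamp is shut and its pad presses on the block (value of joint clamp below 0.15 rad and contact force between clamp and block above 2 N), for 0.2 s.
At the end, for the whole second after the job is handed in: The orange block lies in the nest, bare face up and level within 0.09 rad, within 6 mm of its centre and 0.08 rad of its direction, origin at most 26 mm above its floor, at rest, not touched by the fingers; the clamp is shut (below 0.15 rad), its pad pressing on the block with over 2 N (all of step 3 and angle between block's own z axis and vertical above 3.05 rad and horizontal distance between block and nest below 0.006 m and z of block in the frame of nest below 0.026 m and angle between the x axis of block and the x axis of jig, either way round below 0.08 rad and linear speed of block below 0.02 m/s and contact force between the fingers and block below 0.1 N).
It fails at once if another loose thing on the bench (grey-painted block, hammer, screwdriver, tape measure, glue bottle, brush, tin) is moved by more than 30 mm (distance of any of done_block, hammer, screwdriver, tape, glue, brush, tin from where it was at the start of the episode above 0.03 m).
It also fails if it takes over 72 s, if anything falls off the work surface, if the arm or the gripper's body presses on something with over 40 N, if the wrist force passes 120 N, or if a joint passes its speed limit or range.

## Working session

There is one attempt and no reset: what is moved stays moved. The work goes in short steps, each a Python script; the robot and the scene stay as the last script left them, time stands still between calls to the robot, and variables do not carry over. Pictures are saved under pics/ and viewed, and the job is handed in when it is done.

```bash
ls; mkdir -p pics
python3 - <<'E'
from bench import arm
import cv2,numpy as np
for n in ("scene","top"):
    im=arm.capture(n); cv2.imwrite(f"pics/{n}0.png",im)
    c=arm.camera_info(n); print(n,np.round(c["intrinsics"],1).tolist(),np.round(c["world_from_camera"],3).tolist())
    for t in ("block","done_block","jig","clamp_tip","clamp_hinge","nest","clamp_pad"):
        try: print(t,[(np.round(np.array(d["at"])*[640,480],1).tolist(),round(d["score"],2)) for d in arm.pinpoint(t,n)])
        except Exception as e: print(t,e)
print(arm.get_clock(),arm.get_ee_rot(),arm.tip_reach)
E
```

```text
pics
scene [[474.8, 0.0, 318.3], [0.0, 474.8, 230.0], [0.0, 0.0, 1.0]] [[0.239, 0.834, -0.497, 1.16], [0.971, -0.205, 0.124, -0.192], [0.001, -0.513, -0.859, 1.162], [0.0, 0.0, 0.0, 1.0]]
block [([233.4, 194.8], 0.95), ([160.8, 323.9], 0.77), ([236.9, 271.5], 0.64)]
done_block [([235.0, 323.2], 0.87), ([439.1, 163.0], 0.3)]
jig [([385.9, 220.2], 0.65), ([394.6, 205.2], 0.58), ([413.0, 191.4], 0.44)]
clamp_tip [([393.5, 176.8], 0.87)]
clamp_hinge [([412.6, 189.7], 0.95), ([231.8, 327.1], 0.39)]
nest [([382.4, 216.0], 0.63)]
clamp_pad [([394.5, 206.8], 0.74)]
top [[451.6, 0.0, 318.1], [0.0, 451.6, 249.0], [0.0, 0.0, 1.0]] [[0.013, -0.987, 0.157, 0.378], [-1.0, -0.012, 0.007, -0.031], [-0.005, -0.157, -0.988, 1.247], [0.0, 0.0, 0.0, 1.0]]
block [([400.3, 337.9], 0.77), ([480.5, 216.0], 0.75), ([407.1, 244.4], 0.71)]
done_block [([418.5, 198.8], 0.72), ([235.0, 275.9], 0.45)]
jig [([252.0, 275.9], 0.87)]
clamp_tip [([238.6, 269.9], 0.81)]
clamp_hinge [([213.8, 282.3], 0.68)]
nest [([248.7, 276.6], 0.78)]
clamp_pad [([237.5, 275.6], 0.63)]
0.8 [5.80472690e-01 3.08748074e+00 7.26973137e-05] 0.014
```

View pics/scene0.png

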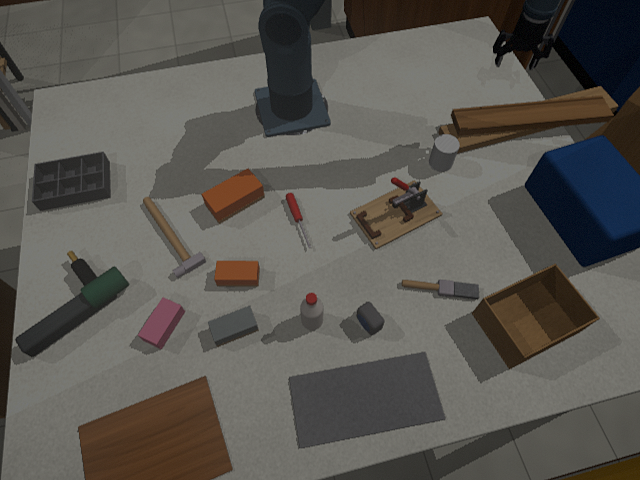

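View pics/top0.png

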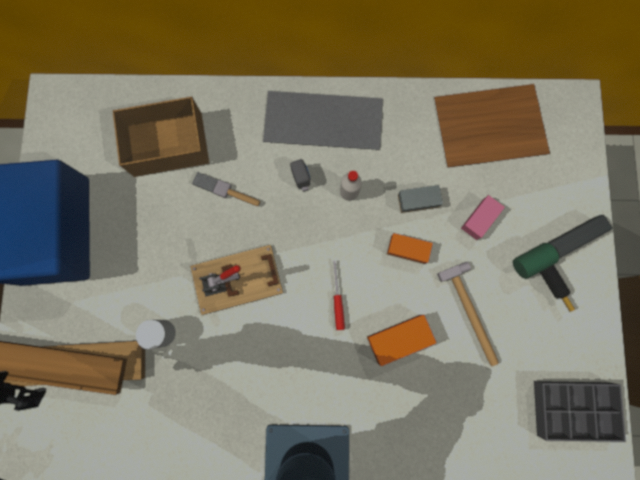

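Candidates for the block are the large orange one at top (402,339), the small orange one at (409,247), the pink one at (483,217) and the grey one at (420,198). The description points to the smaller orange one at (409,247). I'll check it in a crop.

Run:
```python
import cv2,numpy as np
t=cv2.imread("pics/top0.png"); s=cv2.imread("pics/scene0.png")
a=cv2.resize(t[235:325,180:300],None,fx=6.6,fy=6.6,interpolation=cv2.INTER_CUBIC)
b=cv2.resize(s[165:260,340:450],None,fx=6,fy=6,interpolation=cv2.INTER_CUBIC)
cv2.imwrite("pics/jt.png",a);cv2.imwrite("pics/js.png",b)
c=np.hstack([cv2.resize(t[220:280,375:445],(400,343),interpolation=cv2.INTER_CUBIC),cv2.resize(s[245:305,200:270],(400,343),interpolation=cv2.INTER_CUBIC)])
cv2.imwrite("pics/bl.png",c)
```

```text
(no output)
```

View pics/jt.png

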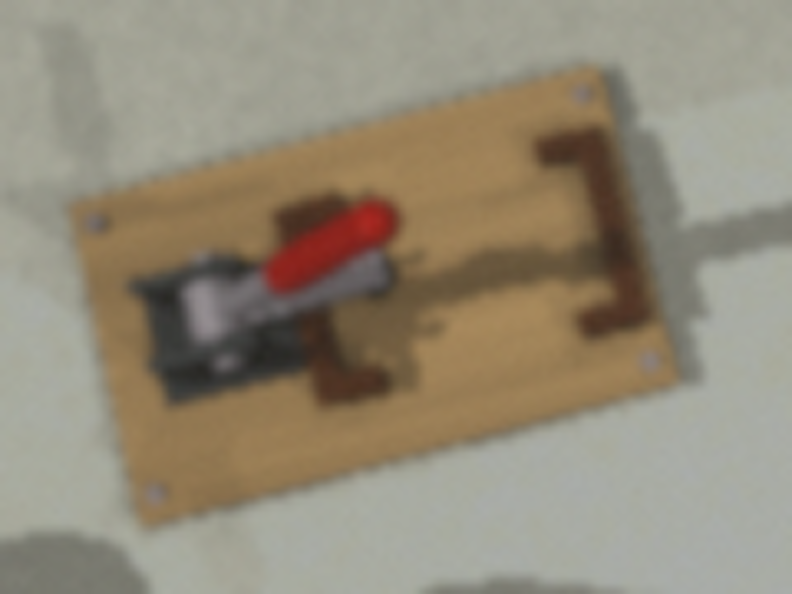

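View pics/js.png

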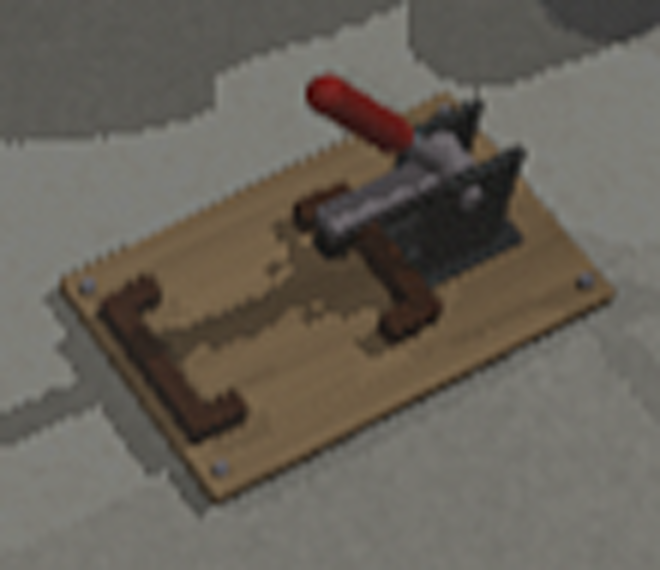

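View pics/bl.png

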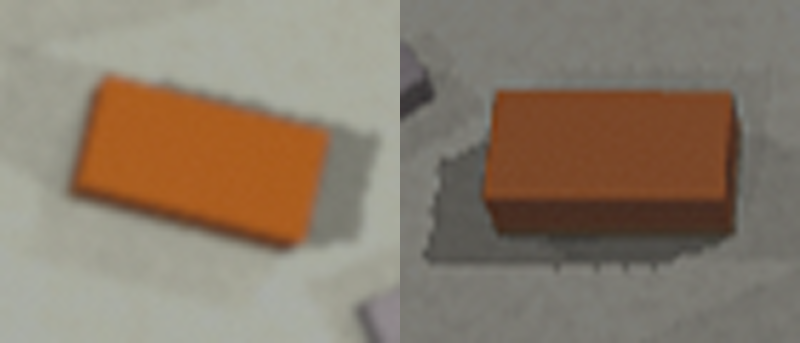

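The small block has full orange sides and the right proportions. The crop shows it lying orange side up, so this is the one. Next I'll fit the block and jig poses from both cameras.

```bash
cat > h.py <<'E'
from bench import arm
import cv2,numpy as np
from scipy.spatial.transform import Rotation as R
from scipy.optimize import least_squares
CAM={n:(np.array(arm.camera_info(n)["intrinsics"]),np.array(arm.camera_info(n)["world_from_camera"])) for n in("scene","top")}
def proj(n,P):
    K,T=CAM[n]; P=np.atleast_2d(P); c=(P-T[:3,3])@T[:3,:3]; u=c@K.T; return u[:,:2]/u[:,2:]
def ray(n,uv,z):
    K,T=CAM[n]; d=T[:3,:3]@np.linalg.solve(K,[uv[0],uv[1],1]); o=T[:3,3]; return o+d*(z-o[2])/d[2]
def pose2(p,L):
    L=np.atleast_2d(L); c,s=np.cos(p[2]),np.sin(p[2]); return np.c_[p[0]+c*L[:,0]-s*L[:,1],p[1]+s*L[:,0]+c*L[:,1],L[:,2]]
def boxfit(im,n,sel,p0,dims,z0):
    "fit silhouette of box to mask by soft contour distance"
    cs,_=cv2.findContours(sel.astype(np.uint8),cv2.RETR_EXTERNAL,cv2.CHAIN_APPROX_NONE); return max(cs,key=cv2.contourArea)[:,0].astype(float)
E
python3 - <<'E'
from h import *
uns=lambda p,f,o:(np.array(p)+.5)/f-.5+np.array(o)
L=np.array([[-75,-70,12],[-75,70,12],[155,70,12],[155,-70,12]])/1000
T=uns([(600,66),(680,383),(145,524),(70,205)],6.6,(180,235))
S=uns([(215,488),(62,280),(445,93),(615,290)],6,(340,165))
for n,U in(("top",T),("scene",S)):
    r=least_squares(lambda p:(proj(n,pose2(p,L))-U).ravel(),[.4,.2,1.5]); print(n,np.round(r.x,4),np.round(r.fun,1))
    if n=="top": pt=r.x
r=least_squares(lambda p:np.r_[(proj("top",pose2(p,L))-T).ravel(),(proj("scene",pose2(p,L))-S).ravel()],pt);print("both",r.x.round(4))
# block
top=cv2.imread("pics/top0.png");sc=cv2.imread("pics/scene0.png")
from itertools import product
B=np.array(list(product([-55,55],[-28,28],[0,44])))/1000
arm.capture("top")
def dist(hull,pts): return np.array([cv2.pointPolygonTest(hull.astype(np.float32),tuple(map(float,p)),True) for p in pts])
cont={}
for n,im,c in(("top",top,(409,247)),("scene",sc,(237,273))):
    hsv=cv2.cvtColor(im,cv2.COLOR_BGR2HSV); m=((hsv[...,0]<18)&(hsv[...,1]>130)).astype(np.uint8)
    k,lab=cv2.connectedComponents(m); m=(lab==lab[c[1],c[0]]).astype(np.uint8); print(n,m.sum())
    q=max(cv2.findContours(m,0,1)[0],key=cv2.contourArea)[:,0].astype(float)
    cont[n]=q
def res(p,ns,Z=B):
    o=[]
    for n in ns:
        P=proj(n,pose2(p,Z)).astype(np.float32); h=cv2.convexHull(P)
        o.append(dist(h,cont[n])-.5)
    return np.concatenate(o)
# orange part only: z 10..44 
Zo=B.copy(); Zo[Zo[:,2]==0,2]=.010
g=ray("top",(409,247),.04); print(g)
for ns in(("top",),("scene",),("top","scene")):
    r=least_squares(lambda p:res(p,ns,Zo),[g[0],g[1],1.3],diff_step=1e-4,loss="soft_l1"); print(ns,r.x.round(4),np.abs(r.fun).mean().round(2))
E
```

```text
top [0.4993 0.1625 1.8447] [ 0.3 -0.6  0.6  0.2 -0.6  0.8 -0.3 -0.4]
scene [0.498  0.1668 1.8442] [ 0.1  1.5 -0.9 -0.8  0.4 -1.1  0.4  0.1]
both [0.499  0.1644 1.8444]
top 875
scene 970
[ 0.57855878 -0.26847953  0.04      ]
('top',) [ 0.5781 -0.2719  1.3283] 0.61
('scene',) [ 0.5769 -0.2691  1.3403] 0.65
('top', 'scene') [ 0.5776 -0.2703  1.3315] 0.67
```

```bash
cat >> h.py <<'E'
JIG=np.array([0.499,0.1644,1.8444]); BLK=np.array([0.5776,-0.2703,1.3315])
def rot(yaw,al,flip=False):
    "tool z = sin(al)*u - cos(al)*zhat, u=(cos yaw,sin yaw); jaws along horizontal perpendicular"
    u=np.array([np.cos(yaw),np.sin(yaw),0]); z=np.sin(al)*u-np.array([0,0,np.cos(al)])
    y=np.array([-u[1],u[0],0])*(-1 if flip else 1); x=np.cross(y,z)
    return R.from_matrix(np.c_[x,y,z])
def tcp(P,Ro,back=.005):
    "TCP so that the grasp point (5 mm behind) is at P"
    return np.array(P)+back*Ro.as_matrix()[:,2]
def jp(x,y,z): return pose2(JIG,[x,y,z])[0]
E
python3 - <<'E'
from h import *
for k,uv,z in [("hammerhead",(455,270),.02),("hamm grip",(495,360),.01),("sd tip",(335,262),.01),("sd end",(340,328),.01),("big a",(430,316),.05),("big b",(368,340),.05),("big c",(378,364),.05),("glue",(350,188),.05),("grey",(420,198),.04),("tin",(152,334),.09),("pink",(483,217),.04)]:
    print(k,ray("top",uv,z).round(3))
d=np.degrees
lo=np.array([-2.7,-.37,-1.27,.24,-1.31,.19,-2.76]);hi=np.array([2.7,2.16,1.26,2.4,4.45,1.91,2.76])
def ik(P,Ro):
    q=arm.inverse_kinematics(list(tcp(P,Ro)),list(Ro.as_rotvec()))
    return None if q is None else np.array(q)
def show(tag,P,Ro2):
    s=tag
    for f in(False,True):
        q=ik(P,Ro2(f)); s+="  none" if q is None else f"  m={min((q-lo).min(),(hi-q).min()):.2f} "+str(q.round(2).tolist())
    print(s)
print("q",np.round(arm.get_q(),3))
by=BLK[2]
for a in(0,-20,-30,-45,-60): show(f"g1 {a}",[*BLK[:2],.022],lambda f:rot(by,np.radians(a),f))
for S in((.55,-.08),(.6,-.12),(.5,-.1)):
  for a in(30,45,60,70,90,-30,-45,-60,-70,-90): show(f"st {S} {a}",[*S,.06],lambda f:rot(np.pi/2,np.radians(a),f))
for a in(0,20,30,45): show(f"pl {a}",jp(0,0,.036),lambda f:rot(JIG[2],np.radians(a),f))
for x in(-.05,.13,.24,.06): show(f"cl {x}",jp(x,0,.18),lambda f:rot(JIG[2],0,f))
E
```

```text
hammerhead [ 0.52  -0.397  0.02 ]
hamm grip [ 0.281 -0.498  0.01 ]
sd tip [ 0.539 -0.069  0.01 ]
sd end [ 0.36  -0.084  0.01 ]
big a [ 0.394 -0.318  0.05 ]
big b [ 0.33  -0.156  0.05 ]
big c [ 0.27  -0.181  0.05 ]
glue [ 0.739 -0.108  0.05 ]
grey [ 0.716 -0.301  0.04 ]
tin [0.34  0.393 0.09 ]
pink [ 0.664 -0.472  0.04 ]
q [-1.265  0.536 -0.004  1.538  0.003  1.067 -0.071]
g1 0  m=0.10 [-0.29, 1.18, 1.08, 1.72, -1.21, 1.06, -2.14]  m=0.51 [0.05, 0.88, 0.47, 1.7, -0.56, 0.7, 0.57]
g1 -20  m=0.07 [0.15, 0.83, 0.06, 1.72, 0.5, 0.67, 2.69]  m=0.40 [-0.14, 0.9, 0.48, 1.73, -0.03, 0.59, -0.03]
g1 -30  m=0.28 [0.03, 0.88, 0.12, 1.71, 0.66, 0.74, 2.48]  m=0.43 [-0.23, 0.95, 0.51, 1.73, 0.19, 0.62, -0.31]
g1 -45  m=0.54 [-0.08, 0.97, 0.13, 1.68, 0.86, 0.93, 2.22]  m=0.52 [-0.39, 1.08, 0.6, 1.7, 0.36, 0.71, -0.57]
g1 -60  m=0.69 [-0.15, 1.1, 0.12, 1.61, 0.99, 1.15, 2.07]  m=0.60 [-0.5, 1.24, 0.66, 1.63, 0.45, 0.85, -0.74]
st (0.55, -0.08) 30  m=0.04 [-0.27, 1.03, 0.9, 1.82, -1.27, 1.36, -1.88]  m=0.54 [0.23, 0.78, 0.14, 1.79, -0.77, 0.93, 0.92]
st (0.55, -0.08) 45  m=0.06 [-0.05, 1.06, 0.72, 1.
[... 3732 characters left out ...]
.96, -0.66, 0.6, 0.65]
pl 30  m=0.06 [0.72, 1.24, -1.21, 1.89, 0.83, 0.82, 2.65]  m=0.47 [-0.03, 0.76, -0.1, 1.93, -0.74, 0.69, 0.81]
pl 45  m=0.01 [-0.39, 0.97, 0.54, 1.89, -1.3, 1.29, -1.83]  m=0.49 [0.17, 0.89, -0.2, 1.86, -0.82, 0.86, 0.98]
cl -0.05  m=0.17 [-1.09, 0.69, 1.09, 1.97, -0.75, 0.97, -2.48]  m=0.45 [-0.61, 0.44, 0.39, 1.95, -0.23, 0.8, 0.17]
cl 0.13  m=0.19 [-0.33, 0.48, -0.4, 1.86, 0.24, 0.85, 2.57]  m=0.51 [-0.85, 0.46, 0.27, 1.89, -0.16, 0.81, -0.22]
cl 0.24  m=0.40 [-0.49, 0.55, -0.44, 1.75, 0.29, 0.9, 2.36]  m=0.62 [-0.98, 0.52, 0.23, 1.78, -0.15, 0.86, -0.42]
cl 0.06  m=0.05 [-0.23, 0.45, -0.36, 1.9, 0.21, 0.83, 2.71]  m=0.47 [-0.76, 0.44, 0.32, 1.93, -0.19, 0.8, -0.07]
```

```bash
cat >> h.py <<'E'
def ptp(P,Ro,back=.005): arm.move_ptp(list(tcp(P,Ro,back)),list(Ro.as_rotvec()))
def lin(P,Ro,speed=.15,c=None,back=.005): return arm.line_to(list(tcp(P,Ro,back)),ori=list(Ro.as_rotvec()),speed=speed,contact_N=c)
def snap(n,name):
    im=arm.capture(n); cv2.imwrite(f"pics/{name}.png",im); return im
E
python3 - <<'E'
from h import *
Ro=rot(JIG[2],0,True)
arm.grip(0.0)
print(arm.get_clock())
ptp(jp(-.05,0,.27),Ro); print(arm.get_clock(),arm.get_position().round(3) if hasattr(arm.get_position(),'round') else arm.get_position())
lin(jp(-.05,0,.185),Ro)
print(arm.get_clock(),arm.get_wrist_force())
lin(jp(.12,0,.185),Ro,speed=.12)
print(arm.get_clock(),arm.get_wrist_force())
lin(jp(.08,0,.27),Ro,speed=.2); 
ptp(jp(-.2,0,.27),rot(JIG[2],0,True))
print(arm.get_clock())
snap("top","t1");snap("scene","s1")
a=cv2.resize(cv2.imread("pics/t1.png")[225:325,170:300],None,fx=6,fy=6,interpolation=cv2.INTER_CUBIC);cv2.imwrite("pics/t1c.png",a)
E
```

```text
1.6167
3.6417 [0.512 0.118 0.265]
4.3583 [-0.37719214 -0.99102162  0.79331755]
5.925 [ 0.33720339 -0.26173226 -0.39174663]
7.625
```

View pics/t1c.png

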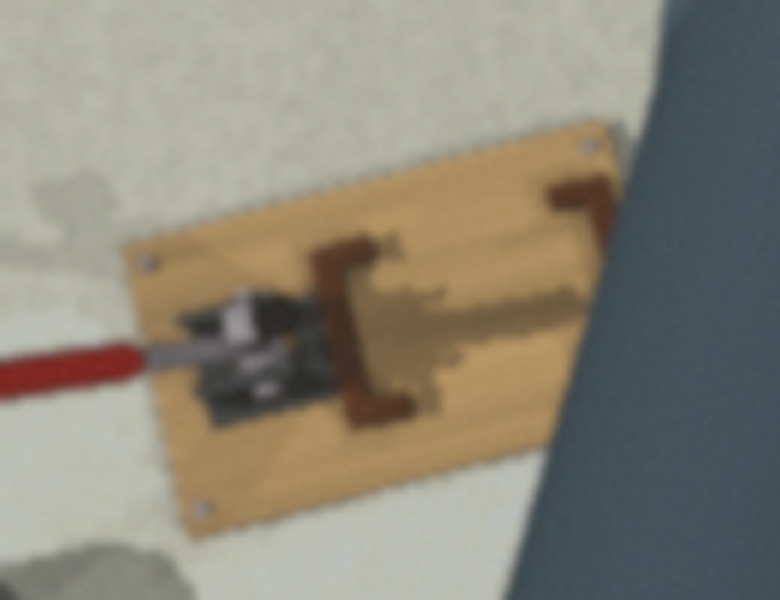

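View pics/s1.png

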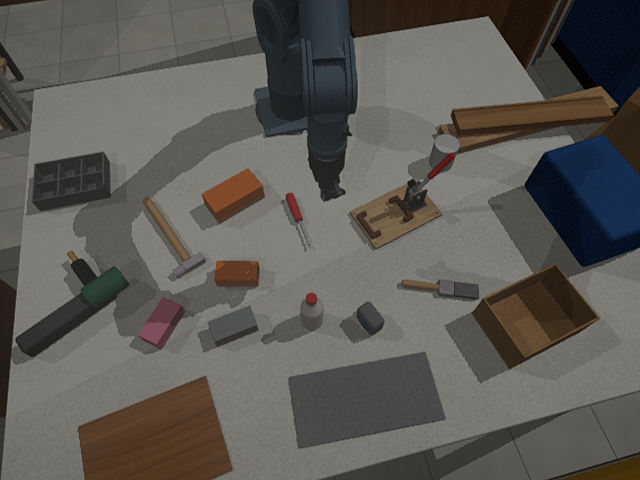

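Clamp is open: its handle leans left at scene (435,172). Next is stage 1, gripping the block and standing it on end.

Run:
```python
from h import *
a1=np.radians(-40); Ro=rot(BLK[2],a1,True); z=Ro.as_matrix()[:,2]
G=np.array([*BLK[:2],.027])
arm.grip(.075)
ptp(G-.12*z,Ro)
print(lin(G,Ro,.12,c=8),arm.get_position(),tcp(G,Ro)); 
arm.grip(.03); print("open",arm.get_opening(),arm.get_clock())
lin(G+[0,0,.10],Ro,.15)
S=np.array([.60,-.17,.055]); R2=rot(np.pi/2,np.radians(50),True)
ptp(S+[0,0,.06],R2)
print(arm.get_opening(),arm.get_position(),arm.get_clock())
snap("top","t2");im=snap("scene","s2")
cv2.imwrite("pics/s2c.png",cv2.resize(im[150:330,150:370],None,fx=3.3,fy=3.3))
```

```text
False [ 0.57765988 -0.27288365  0.02360621] [ 0.57683824 -0.27342236  0.02316978]
open 0.05526739956080271 10.8
0.05546972776354935 [ 0.59935381 -0.16487529  0.11053538] 12.8
```

View pics/s2c.png

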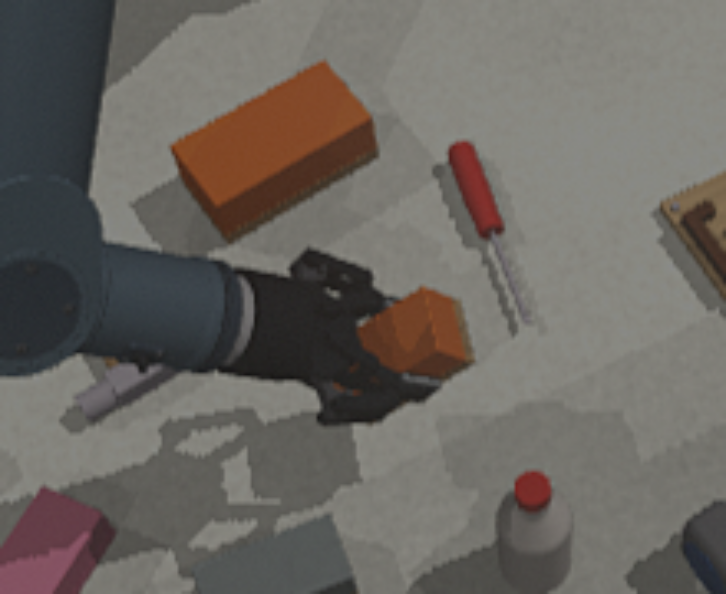

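The block is held upright, at crop (420,330). I'll set it down, release, and view the standing block.

Run:
```python
from h import *
S=np.array([.60,-.17,.055]); R2=rot(np.pi/2,np.radians(50),True); z=R2.as_matrix()[:,2]
print(lin(S+[0,0,.008],R2,.12), lin(S+[0,0,-.006],R2,.02,c=5),arm.get_position(),tcp(S,R2))
arm.sleep(.1); print(arm.get_wrist_force())
arm.grip(.078); 
p=np.array(arm.get_position()); 
arm.line_to(list(p-.13*z),speed=.2)
snap("top","t3");im=snap("scene","s3")
cv2.imwrite("pics/s3c.png",cv2.resize(im[150:330,150:370],None,fx=3.3,fy=3.3)); print(arm.get_clock())
```

```text
False True [ 0.60041448 -0.16614097  0.05346014] [ 0.6        -0.16616978  0.05178606]
[-0.26858102 -1.38218248  5.87762956]
15.3
```

View pics/s3c.png

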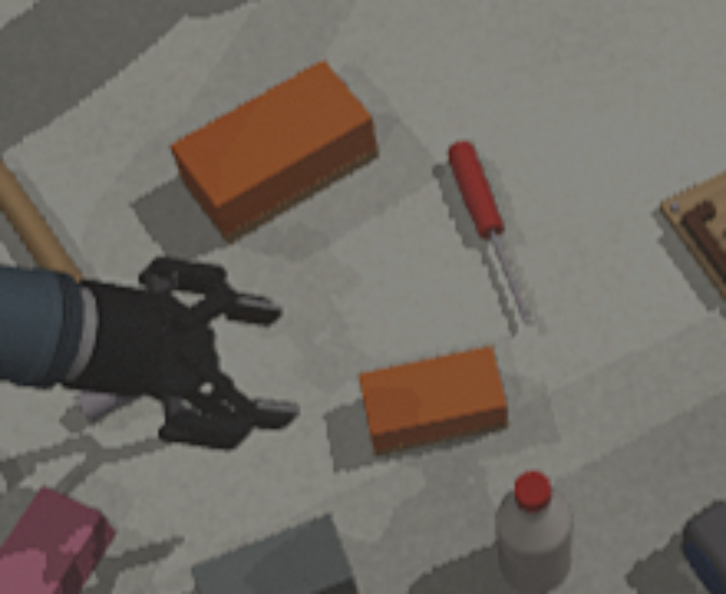

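View pics/t3.png

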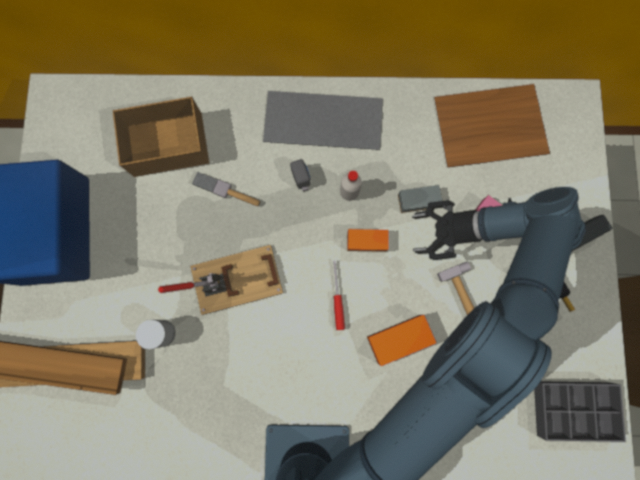

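It fell over, orange side up again. I'll check how it sat in the hand in s2.

Run:
```python
from h import *
from itertools import product
# expected standing block in s2/t2
c=np.array([.60,-.165,.115])
B=np.array(list(product([-.028,.028],[-.022,.022],[-.055,.055])))
out=[]
for n,f in(("scene","s2"),("top","t2")):
    im=cv2.imread(f"pics/{f}.png"); k=5
    pc=proj(n,c)[0]; o=(pc-[40,40]).astype(int)
    cr=cv2.resize(im[o[1]:o[1]+80,o[0]:o[0]+80],None,fx=k,fy=k,interpolation=cv2.INTER_CUBIC)
    P=(proj(n,c+B)-o)*k
    for i in range(8):
        for j in range(i):
            if bin(i^j).count("1")==1: cv2.line(cr,tuple(map(int,P[i])),tuple(map(int,P[j])),(0,255,0),1)
    out.append(cr)
cv2.imwrite("pics/cmp2.png",np.hstack(out))
```

```text
(no output)
```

View pics/cmp2.png

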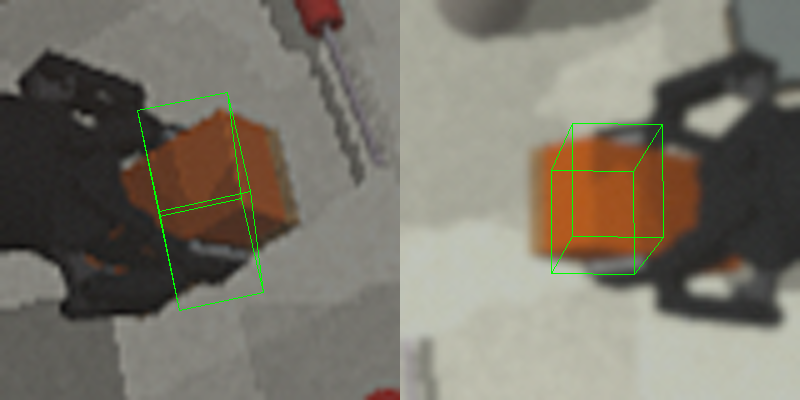

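Run:
```python
from h import *
from itertools import product
c=np.array([.60,-.165,.115])
B0=np.array(list(product([-.028,.028],[-.022,.022],[-.055,.055])))
rows=[]
for n,f in(("scene","s2"),("top","t2")):
    out=[]
    for ang in(-20,-35,-50):
        B=B0@R.from_euler("x",-ang if False else ang,degrees=True).as_matrix().T
        im=cv2.imread(f"pics/{f}.png"); k=3.3
        o=(proj(n,c)[0]-[40,40]).astype(int)
        cr=cv2.resize(im[o[1]:o[1]+80,o[0]:o[0]+80],None,fx=k,fy=k,interpolation=cv2.INTER_CUBIC)
        P=(proj(n,c+B)-o)*k
        for i in range(8):
            for j in range(i):
                if bin(i^j).count("1")==1: cv2.line(cr,tuple(map(int,P[i])),tuple(map(int,P[j])),(0,255,0),1)
        out.append(cr)
    rows.append(np.hstack(out))
cv2.imwrite("pics/cmp3.png",np.vstack(rows))
```

```text
(no output)
```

View pics/cmp3.png

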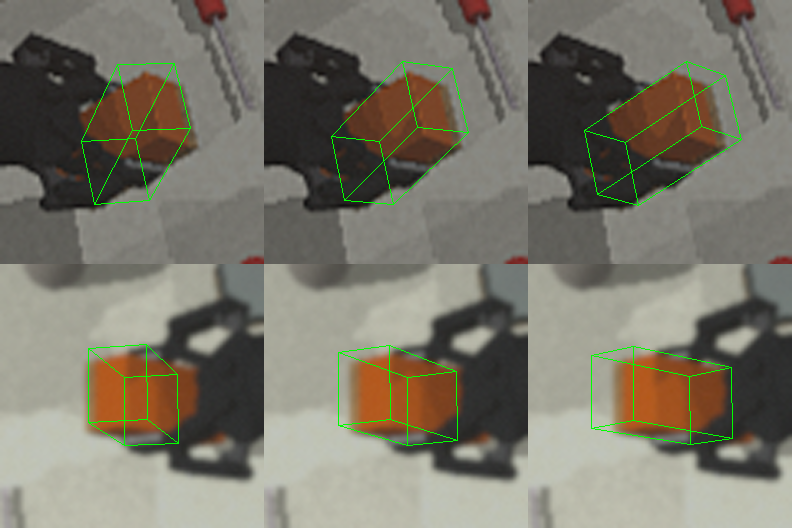

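In s2 the block had turned about 35° in the fingers. It ended square to the tool, probably because the palm pushed its corner at the 40° tilt. I'll relocate it and regrip at a smaller tilt, checking after each move.

```bash
cat >> h.py <<'E'
from itertools import product
def orange(im,c):
    hsv=cv2.cvtColor(im,cv2.COLOR_BGR2HSV); m=((hsv[...,0]<18)&(hsv[...,1]>130)).astype(np.uint8)
    k,lab=cv2.connectedComponents(m); return (lab==lab[int(c[1]),int(c[0])]).astype(np.uint8)
def fitblk(ims,cs,g,Z):
    cont={n:max(cv2.findContours(orange(im,cs[n]),0,1)[0],key=cv2.contourArea)[:,0].astype(float) for n,im in ims.items()}
    def res(p,ns):
        o=[]
        for n in ns:
            h=cv2.convexHull(proj(n,pose2(p,Z)).astype(np.float32))
            o.append([cv2.pointPolygonTest(h,tuple(map(float,q)),True)-.5 for q in cont[n]])
        return np.concatenate(o)
    for ns in [(k,) for k in ims]+[tuple(ims)]:
        r=least_squares(lambda p:res(p,ns),g,diff_step=1e-4,loss="soft_l1"); print(ns,r.x.round(4),np.abs(r.fun).mean().round(2))
    return r.x
ZLIE=np.array(list(product([-.055,.055],[-.028,.028],[.010,.044])))
E
python3 - <<'E'
from h import *
ims={"top":cv2.imread("pics/t3.png"),"scene":cv2.imread("pics/s3.png")}
g=ray("top",(368,240),.044)
p=fitblk(ims,{"top":(368,240),"scene":(280,270)},[g[0],g[1],1.57],ZLIE)
print(arm.get_position())
E
```

```text
('top',) [ 0.5996 -0.1567  1.5458] 0.7
('scene',) [ 0.5987 -0.1548  1.5726] 0.62
('top', 'scene') [ 0.5992 -0.1556  1.5561] 0.67
[ 0.59917094 -0.26349354  0.1344555 ]
```

Run:
```python
from h import *
B=np.array([.5992,-.1556,1.559]); Ro=rot(B[2],np.radians(-15),True); z=Ro.as_matrix()[:,2]
G=np.array([*B[:2],.024])
p=np.array(arm.get_position()); arm.line_to(list(p+[0,0,.06]),speed=.25)
ptp(G-.10*z,Ro)
print(lin(G,Ro,.12,c=8),arm.get_position(),tcp(G,Ro)); 
arm.grip(.03); print("open",arm.get_opening(),arm.get_clock())
a=snap("scene","s4a")[190:310,200:360]
lin(G+[0,0,.09],Ro,.15)
b=snap("scene","s4b")[190:310,200:360]; snap("top","t4b"); print(arm.get_clock(),arm.get_wrist_force(),arm.get_wrist_torque())
cv2.imwrite("pics/s4.png",cv2.resize(np.hstack([a,b]),None,fx=2.5,fy=2.5,interpolation=cv2.INTER_CUBIC))
```

```text
False [ 0.59983138 -0.15685476  0.01979672] [ 0.59918473 -0.15689401  0.01917037]
open 0.05551373063766557 18.15
19.05 [-0.42676322 -0.4575565  -2.51418074] [ 0.42187885  0.03876166 -0.03419731]
```

View pics/s4.png

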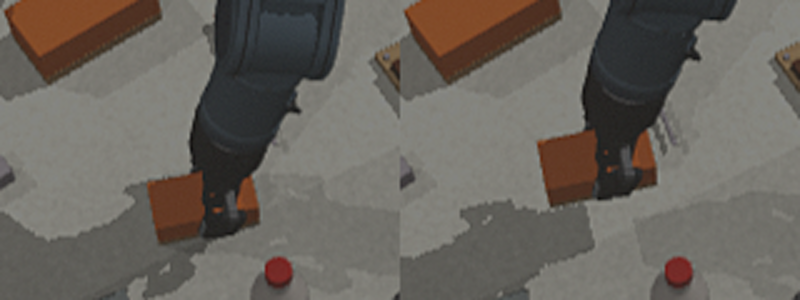

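The block hangs level after the lift, at crop (600,170). I'll rotate it to upright and check again.

Run:
```python
from h import *
S=np.array([.60,-.17,.055]); R2=rot(np.pi/2,np.radians(75),True)
ptp(S+[0,0,.06],R2)
print(arm.get_opening(),arm.get_clock(),arm.get_position())
rows=[]
for n in("scene","top"):
    im=snap(n,n[0]+"5")
    c=S+[0,0,.06]; B0=np.array(list(product([-.028,.028],[-.022,.022],[-.055,.055])))
    o=(proj(n,c)[0]-[40,40]).astype(int);k=5
    cr=cv2.resize(im[o[1]:o[1]+80,o[0]:o[0]+80],None,fx=k,fy=k,interpolation=cv2.INTER_CUBIC)
    P=(proj(n,c+B0)-o)*k
    for i in range(8):
        for j in range(i):
            if bin(i^j).count("1")==1: cv2.line(cr,tuple(map(int,P[i])),tuple(map(int,P[j])),(0,255,0),1)
    rows.append(cr)
cv2.imwrite("pics/cmp5.png",np.hstack(rows))
```

```text
0.05518061063926623 20.2583 [ 0.60035212 -0.16322239  0.11354977]
```

View pics/cmp5.png

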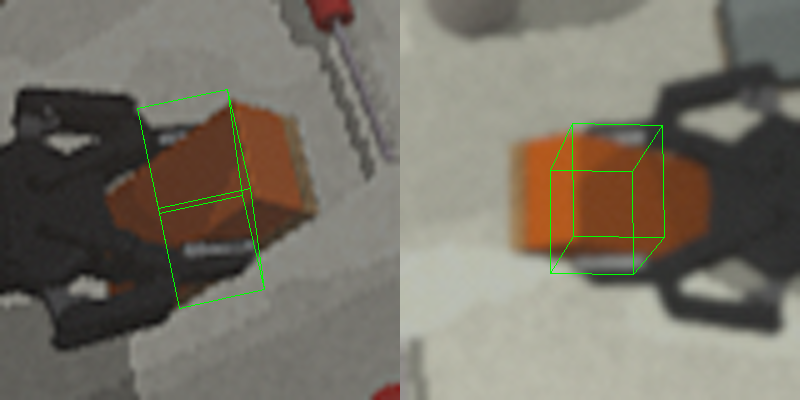

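Run:
```python
from h import *
S=np.array([.60,-.17,.115])
f,rb=.028,-.028; og,br=-.022,.022; t=.055
L=np.array([[rb,og,t],[f,og,t],[rb,br,t],[f,br,t]])
U={}
o=(proj("scene",S)[0]-[40,40]).astype(int); U["scene"]=(np.array([[232,103],[250,195],[297,118],[317,212]])+.5)/5-.5+o
o=(proj("top",S)[0]-[40,40]).astype(int); U["top"]=(np.array([[583,250],[585,132],[513,250],[513,143]])-np.array([400,0])*1.0+.5)/5-.5+o
fn=lambda p:np.concatenate([(proj(n,p[:3]+L@R.from_euler("xz",[p[3],p[4]]).as_matrix().T)-U[n]).ravel() for n in U])
r=least_squares(fn,[*S,-.5,0],x_scale=[.1,.1,.1,1,1]); print(r.x.round(4),np.degrees(r.x[3:]),r.fun.round(1))
```

```text
[ 0.5982 -0.1725  0.1066 -0.7518 -0.0264] [-43.07394762  -1.51256868] [-1.3 -0.9 -0.9  0.6 -0.8 -0.2 -0.5  0.5 -1.  -1.1 -0.9  0.  -1.1  0.5
 -0.5  0. ]
```

```bash
cat >> h.py <<'E'
def turn(P0,y0,a0,P1,y1,a1,n):
    "reorient in n ptp steps (degrees)"
    for i in range(1,n+1):
        s=i/n; ptp(np.array(P0)*(1-s)+np.array(P1)*s,rot(y0+(y1-y0)*s,np.radians(a0+(a1-a0)*s),True))
def wire(n,im,c,B,k=5):
    o=(proj(n,c)[0]-[40,40]).astype(int)
    cr=cv2.resize(im[o[1]:o[1]+80,o[0]:o[0]+80],None,fx=k,fy=k,interpolation=cv2.INTER_CUBIC)
    P=(proj(n,c+B)-o)*k
    for i in range(8):
        for j in range(i):
            if bin(i^j).count("1")==1: cv2.line(cr,tuple(map(int,P[i])),tuple(map(int,P[j])),(0,255,0),1)
    return cr
BST=np.array(list(product([-.028,.028],[-.022,.022],[-.055,.055])))
BLY=np.array(list(product([-.028,.028],[-.055,.055],[-.022,.022])))
E
python3 - <<'E'
from h import *
h=np.pi/2
turn([.60,-.17,.115],h,75,[.60,-.17,.13],h,28,2)
print(arm.get_clock())
Ro=rot(h,np.radians(28),True)
lin([.60,-.17,.04],Ro,.15)
print(lin([.60,-.17,.022],Ro,.03,c=4),arm.get_position())
arm.grip(.075); arm.sleep(.1)
z=Ro.as_matrix()[:,2]; p=np.array(arm.get_position()); arm.line_to(list(p-.09*z),speed=.25)
print(arm.get_clock())
im=snap("scene","s6"); im2=snap("top","t6"); c=np.array([.598,-.178,.022])
cv2.imwrite("pics/cmp6.png",np.hstack([wire("scene",im,c,BLY),wire("top",im2,c,BLY)]))
E
```

```text
21.1333
True [ 0.60010484 -0.16770397  0.02012329]
23.35
```

View pics/cmp6.png

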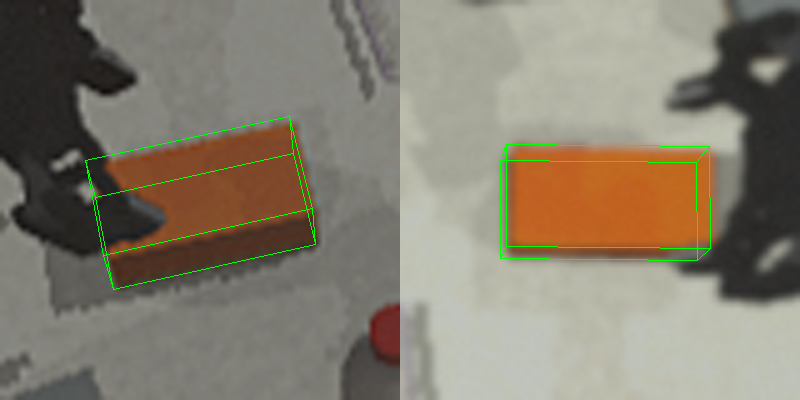

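The block is flat again and matches the wireframe. I'll regrip, lift higher, and turn in small steps.

Run:
```python
from h import *
h=np.pi/2; C=np.array([.598,-.179,.024]); Ro=rot(h,np.radians(-15),True); z=Ro.as_matrix()[:,2]
ptp(C-.09*z,Ro); lin(C,Ro,.12); arm.grip(.03)
print(arm.get_opening(),arm.get_clock())
lin(C+[0,0,.14],Ro,.2)
S=np.array([.60,-.18,.165])
im=snap("scene","s7a"); A=wire("scene",im,C+[0,0,.138],BLY,3.3)
turn(C+[0,0,.14],h,-15,S,h,30,2)
im=snap("scene","s7b"); Bm=wire("scene",im,S-[0,0,.002],BLY@R.from_euler("x",45,degrees=True).as_matrix().T,3.3)
turn(S,h,30,S,h,75,2)
im=snap("scene","s7c"); Cm=wire("scene",im,S,BST,3.3)
cv2.imwrite("pics/cmp7.png",np.hstack([A,Bm,Cm])); print(arm.get_clock())
```

```text
0.05561221164267734 25.5833
28.3167
```

View pics/cmp7.png

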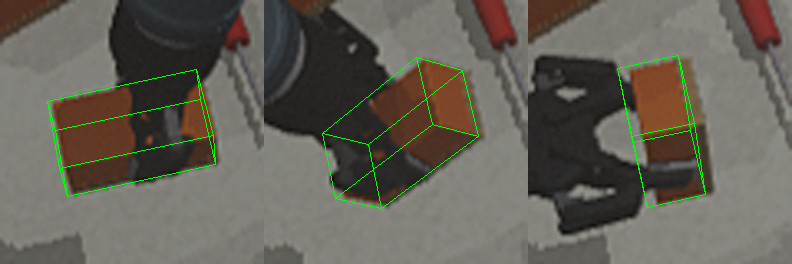

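It's upright in hand now, so the earlier turn must have been a dip onto the bench. Setting it down.

Run:
```python
from h import *
h=np.pi/2; S=np.array([.60,-.18,.055]); Ro=rot(h,np.radians(75),True); z=Ro.as_matrix()[:,2]
lin(S+[0,0,.008],Ro,.2)
print(lin(S+[0,0,-.006],Ro,.03,c=4),np.array(arm.get_position())-tcp(S,Ro))
arm.grip(.08); p=np.array(arm.get_position()); arm.line_to(list(p-.13*z),speed=.25)
print(arm.get_clock())
im=snap("scene","s8"); im2=snap("top","t8"); c=S+[0,.0,0]
cv2.imwrite("pics/cmp8.png",np.hstack([wire("scene",im,c,BST),wire("top",im2,c,BST)]))
```

```text
True [ 0.00065061 -0.00037869  0.00053017]
30.3833
```

View pics/cmp8.png

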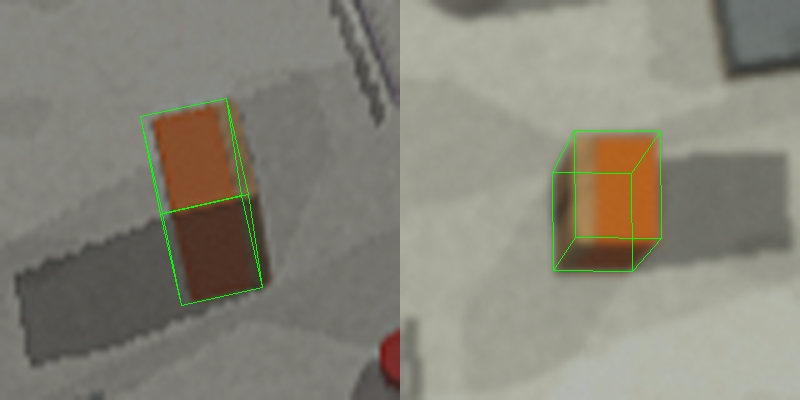

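The block stands, bare side facing left, at crop (250,200). Next I'll regrip from the left.

Run:
```python
from h import *
h=np.pi/2; C=np.array([.601,-.175,.055])
p=np.array(arm.get_position()); arm.line_to(list(p+[0,0,.12]),speed=.3)
ptp([.57,-.18,.30],rot(h,0,True))
ptp([.60,-.03,.22],rot(h,np.radians(-45),True))
Ro=rot(h,np.radians(-75),True); z=Ro.as_matrix()[:,2]
ptp(C-.11*z,Ro); print(arm.get_clock())
print(lin(C,Ro,.12,c=6),np.array(arm.get_position())-tcp(C,Ro))
arm.grip(.03); print(arm.get_opening(),arm.get_clock())
lin(C+[0,0,.14],Ro,.2)
im=snap("scene","s9"); im2=snap("top","t9"); c=C+[0,-.003,.14]
cv2.imwrite("pics/cmp9.png",np.hstack([wire("scene",im,c,BST),wire("top",im2,c,BST)])); print(arm.get_clock())
```

```text
33.6333
False [ 0.00045228  0.0011599  -0.00025336]
0.05529480460685916 35.0417
35.9917
```

View pics/cmp9.png

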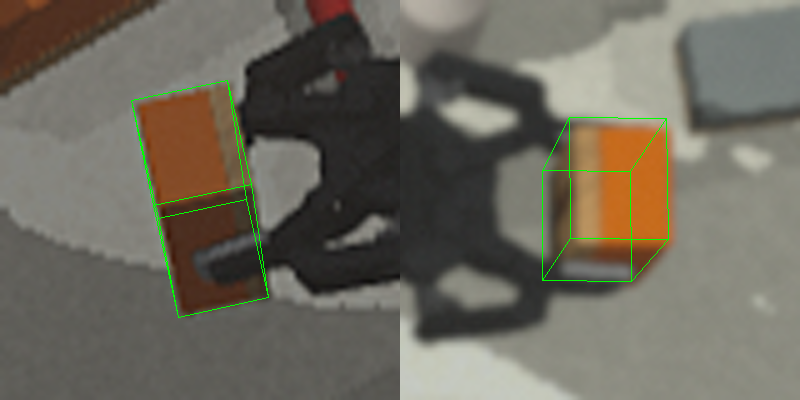

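The block is held squarely, bare side towards the palm. I'll turn it over and carry it above the nest.

Run:
```python
from h import *
h=np.pi/2; P=np.array([.601,-.175,.195]); Q=jp(-.09,0,.20)
turn(P,h,-75,P*.5+Q*.5,(h+JIG[2])/2,-30,2)
turn(P*.5+Q*.5,(h+JIG[2])/2,-30,Q,JIG[2],15,2)
Ro=rot(JIG[2],np.radians(15),True)
print(arm.get_clock())
lin(jp(0,0,.10),Ro,.2)
print(arm.get_clock(),arm.get_position()-tcp(jp(0,0,.10),Ro))
im=snap("scene","s10"); im2=snap("top","t10"); c=jp(0,0,.095)
B=BLY@R.from_euler("z",JIG[2]-h).as_matrix().T
cv2.imwrite("pics/cmp10.png",np.hstack([wire("scene",im,c,B),wire("top",im2,c,B)]))
```

```text
37.7083
38.5333 [ 0.00082889 -0.00050873  0.00051887]
```

View pics/cmp10.png

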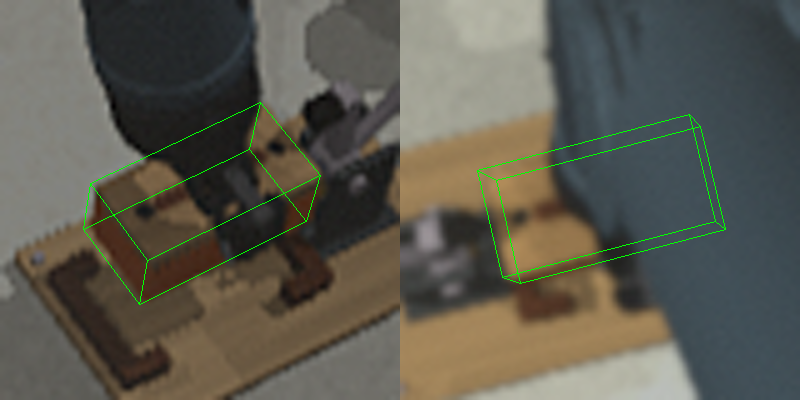

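Bare face is up over the nest. Lowering with contact sensing.

Run:
```python
from h import *
Ro=rot(JIG[2],np.radians(15),True)
lin(jp(0,0,.062),Ro,.12)
f=lin(jp(0,0,.033),Ro,.03,c=6); p=np.array(arm.get_position())
print(f,p-tcp(jp(0,0,.039),Ro),arm.get_wrist_force(),arm.get_wrist_torque(),arm.get_clock())
im=snap("scene","s11"); c=jp(0,0,.034)
B=BLY@R.from_euler("z",JIG[2]-np.pi/2).as_matrix().T
im2=snap("top","t11")
cv2.imwrite("pics/cmp11.png",np.hstack([wire("scene",im,c,B),wire("top",im2,c,B)]))
```

```text
True [-2.28690433e-04 -6.55484832e-05 -6.26301868e-04] [-1.01992683 -1.23391021  6.52342037] [-0.09576977  0.06148539  0.0632853 ] 39.85
```

View pics/cmp11.png

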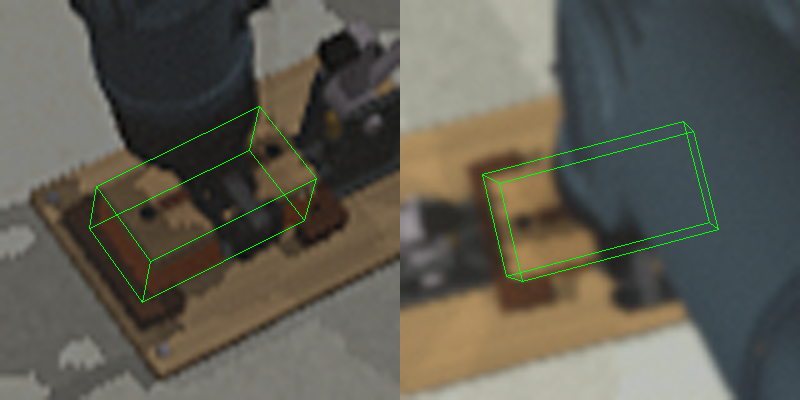

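It reached floor height inside the stops. Releasing and backing off to check.

Run:
```python
from h import *
Ro=rot(JIG[2],np.radians(15),True); z=Ro.as_matrix()[:,2]
arm.grip(.075); arm.sleep(.1)
p=np.array(arm.get_position()); arm.line_to(list(p-.12*z),speed=.2)
lin(jp(-.16,0,.27),rot(JIG[2],0,True),.3); ptp(jp(-.02,-.25,.30),rot(JIG[2],0,True))
print(arm.get_clock())
im=snap("scene","s12"); im2=snap("top","t12"); c=jp(0,0,.034)
B=BLY@R.from_euler("z",JIG[2]-np.pi/2).as_matrix().T
cv2.imwrite("pics/cmp12.png",np.hstack([wire("scene",im,c,B),wire("top",im2,c,B)]))
```

```text
42.975
```

View pics/cmp12.png

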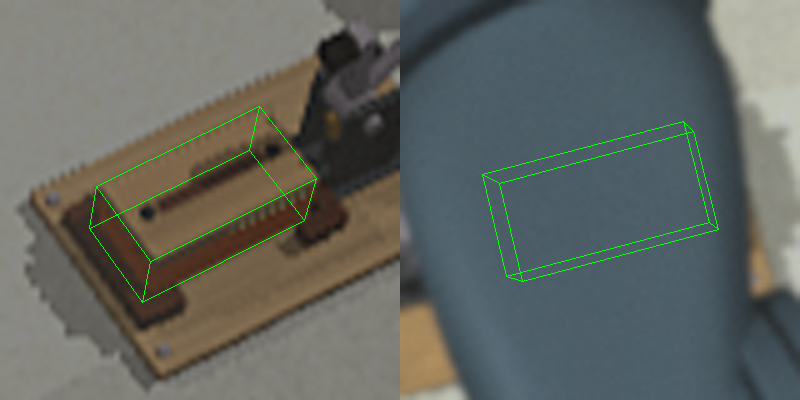

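The block is flat in the nest with groove and marks up, at crop (205,190). Now shutting the clamp.

Run:
```python
from h import *
Ro=rot(JIG[2],0,True)
arm.grip(0.0)
ptp(jp(.12,-.1,.32),Ro); ptp(jp(.255,0,.28),Ro); lin(jp(.255,0,.185),Ro,.2)
print(arm.get_clock())
lin(jp(.075,0,.185),Ro,.12); print(arm.get_clock(),arm.get_wrist_force())
lin(jp(.12,0,.28),Ro,.25); ptp(jp(.28,0,.30),Ro); arm.sleep(.3)
print(arm.get_clock())
im=snap("scene","s13"); im2=snap("top","t13"); c=jp(.02,0,.06)
k=5;o=[]
for n,i in(("scene",im),("top",im2)):
    u=(proj(n,c)[0]-[40,40]).astype(int); o.append(cv2.resize(i[u[1]:u[1]+80,u[0]:u[0]+80],None,fx=k,fy=k,interpolation=cv2.INTER_CUBIC))
cv2.imwrite("pics/cmp13.png",np.hstack(o))
```

```text
45.9583
47.6083 [0.37837055 0.8074674  0.20094397]
49.1583
```

View pics/cmp13.png

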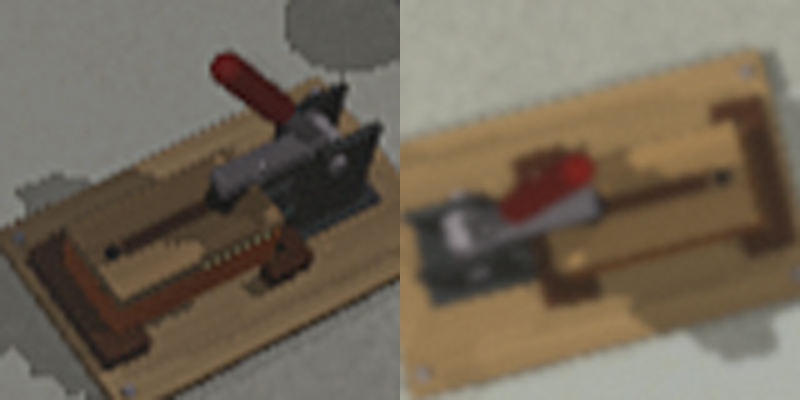

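View pics/s13.png

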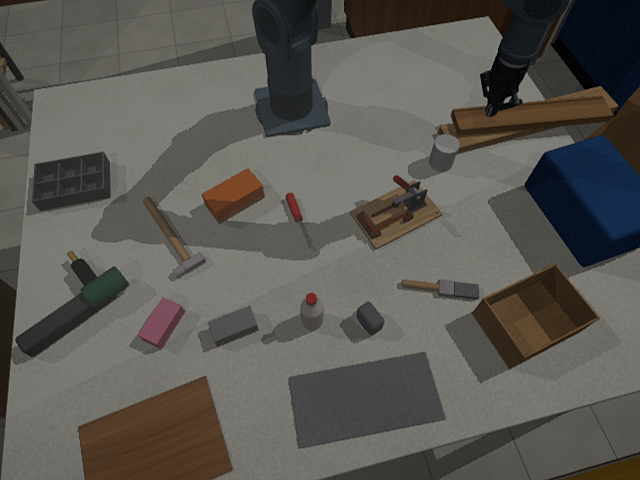

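Clamp is shut with its pad on the block at crop (225,195). The block is seated between the stops, and the other things on the bench are where they started.

```bash
python3 -c "
from bench import arm
arm.close_job(); print(arm.get_clock())"
```

```text
the job is handed in; nothing more can be done
the job is handed in; nothing more can be done
```

The small orange block is in the jig's nest with its bare grooved face up, released, and the clamp is shut on it. I handed the job in at about 49 s of the 72 s allowed; no verdict is reported.

**What I did:** I pushed the clamp open, stood the block on its end, regripped it from the other side and lowered it into the nest. Then I let go and pushed the clamp shut.

**What went wrong on the way:** Two early attempts to stand the block failed because it turned about 40° in the fingers, and in the first it fell over, orange side up. It probably touched the bench during the fast turn, though I did not confirm that. I laid it flat again, regripped, and turned it higher and in smaller steps, which worked.

**Last checks:**
- **Seating:** the lowering stopped within 1 mm of the expected floor height. The pictures show the block flat between the stops.
- **Clamp:** the handle is in its shut position and the pad rests on the block. I judged this from the pictures; the pad force and joint angle were not measured.
- **Bystanders:** the other things on the bench look unmoved in the last picture, but I did not measure them.

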